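Lock the sign post into the counter's accessory rail

TASK

Take the sign post out of its wooden block, put its foot lengthwise into the slot of the accessory rail, slide it along to the stop lug and gently press it down against the spring into the seat there. Twist it a quarter turn while it is down and let go, so that it clicks up and stays locked upright crosswise to the rail. Never force it, and leave the other things on the counter alone.

Things in the scene. Friction and masses are not known exactly. Their poses are not given: they have to be found in the camera images.
- post: Loose upright sign post, 0.11 to 0.19 kg, 83 mm tall. Origin: centre of its foot's underside; z up. Foot: steel T-head 13 mm (its x) by 26 mm (its y), 8 mm high, lowest 3 mm tapered to 10 x 22. Round neck of 11 mm diameter from 8 to 30 mm. Black grip 20 mm (x) by 30 mm (y) from 30 to 66 mm; steel clip above. Half a turn about z makes no difference.
- post_grip (a point): Where to grasp the post from above, across its x faces (20 mm apart): on its axis, 50 mm above the foot's underside, same axes as the post.
- block: Fixed wooden parking block 70 x 70 x 50 mm, origin at the centre of its underside. The post stands in its central pocket (14 mm deep, 16.5 x 29.5 mm; the post's underside is at height 36 mm); lift it straight out. An open cash drawer's front, 93 mm high, stands at x = 0.487 m, 72 mm or more behind the post's axis.
- rail: Fixed aluminium rail, 48 mm (its x) by 290 mm (its y), 40 mm high; origin at the centre of its underside; z up, +y to the robot's left. A slot 15.5 mm wide runs along its y in the top, open from y = -72 to 72 mm. The slot's lips (z 34 to 40 mm) overhang a hollow 34 mm wide, filled by a runway floor at z = 34 mm except at the seat. Keep its total load on rail, lug and spring under 30 N.
- slot_start (a point): Point on the rail's slot line at y = -54 mm, height z = 36 mm; rail axes. A good place to put the foot in lengthwise (underside at this point, 2 mm above the runway floor); from here slide along the rail's +y. On the runway the foot can neither sink nor turn.
- slot_mid (a point): Mid-slot at the rail's top (y = 0, z = 40 mm). The seat's place is not measured: its centre is at rail y = -20 to +40 mm, to be felt. It is a pocket 31 mm long in the runway; its +y wall continues up as a stop lug, 14 x 12 mm, top at z = 42.5 mm. Sliding to +y, the foot's end meets the lug with the foot's centre 2.5 mm past the seat's centre: back off 2.5 mm, then press.
- slot_end (a point): +y end of the slot's opening (y = 72, z = 40 mm). On the seat's spring: plate top at z = 28 mm, yields 12 mm, 5 N to start plus 0.8 N per mm, then solid. With the foot's underside below z = 22 mm (17 to 20 is good, about 12 N) the post turns either way. After 90 degrees, let go: the spring lifts it to underside z = 26 mm between keepers, crosswise and locked.
- stamp: Bystander: wooden hand stamp, 45 x 30 x 70 mm, standing loose in front of the rail. Origin: centre of its underside.
- pen: Bystander: loose ball pen lying near the counter's front edge, 10 x 140 x 12 mm, length along its y. Origin: under its middle.
- price_card: Bystander: loose folded dark card, a tent 85 x 49 x 54 mm, between block and rail. Origin: centre of its underside.
- sticker_roll: Bystander: loose roll of stickers lying flat, diameter 73 mm, 30 mm high, right of the stamp. Origin: centre of its underside.
- tamper: Bystander: coffee tamper standing loose behind the rail, diameter 58 mm, 95 mm tall. Origin: centre of its underside.
Mind the look-alikes: they are no part of the job. There is more than one size of the post; the one meant has the size given above.

How it is judged:
By the outcome, as a careful person would: the job done as asked, in the order asked, and still so for the second after the job is handed in, with the robot touching nothing.
It also fails if it takes over 51 s, if anything falls off the work surface, if the arm or the gripper's body presses on something with over 40 N, if the wrist force passes 120 N, or if a joint passes its speed limit or range.

ROBOT

A 6-joint arm with a two-finger parallel gripper is mounted at the origin on a cart in front of the work surface, level with it; the furniture and walls round the work are solid. World frame = base frame: x ahead of the robot, y to its left, z up, the work surface at z = 0. Lengths are in m, angles in rad, forces in N, time in s.
With the tool pointing down it reaches from about 0.3 to 0.775 m from the base axis. Payload 14.6 kg.
Tool frame: the origin (TCP) lies at the very end of the fingers, on their centre line; the grasp point (between the pads) lies 19 mm behind it; z points along the fingers, y is the line along which they close (so a half turn about z gives the same grasp; the last joint's range is limited). The gripper opens to 94 mm and grips with 3 to 60 N. Pads are 16 mm wide; open, the fingers measure 119 mm over their backs; the gripper's body (75 mm by 177 mm) begins 78 mm behind the grasp point.
Start: joints at [1.199, 0.3, 1.521, -0, 1.321, -0.067], TCP at [0.165, 0.525, 0.205] pointing down, gripper open.
Joint ranges: [-3.03, 3.03], [-0.79, 2.21], [0.23, 2.52], [-1.04, 4.18], [0, 3.07], [-2.55, 2.55]. Speed limits (rad/s): [2.22, 2.22, 2.57, 3.14, 3.14, 3.14].

INTERFACE

Orientations are given as [roll, pitch, yaw] about the fixed x, y, z axes, in that order (R = Rz(yaw) Ry(pitch) Rx(roll)).
In Python, from station import ctrl, cams gives the robot as it stands. The module is installed in compiled form; this text tells all that it offers.
- The arm moves only by the tool arm_command, never from a script. Its argument "plan" is a list that holds one entry, the list of rows, each a list of 7 numbers: the shift along the tool's x, y, z in mm, then the turn, a rotation vector about the tool's x, y, z in rad, then the closure, from -1 (fully open) to 1 (shut). A call has 1 to 12 rows; each row is the pose to reach, as a shift and turn from the pose commanded when the call began, along the tool's axes at that moment; what a row does not reach only later rows make up. A row lasts 1/10 s, in which the tool goes at most 50 mm and 8.59 degrees, less where a joint would pass 70% of its speed; a pose out of reach is approached as far as the arm can. A call with a gripper value outside its range is refused whole. The fingers move at their own pace and stop on an object; "squeeze" is the grip in N (left out, the last holds). Time passes only in rows, so rows that repeat a pose let the fingers close. It gives the time, the measured TCP pose, the force, the opening and the grip force at its end, in the units of the state.
- ctrl.get_obs(): the state, without advancing time (a new reading comes with each control period).
- cams.camera(name): name is "scene" or "top" or "wrist"; returns (picture, depth): 420x560x3 uint8, blue, green, red; 420x560 float32, m along the optical axis (not along the pixel's ray), 0 where there is no reading.
- cams.camera_info(name): a dict with "fx", "fy", "cx", "cy" (pixels), "dist_coeffs" ([k1, k2, p1, p2, k3] as OpenCV has them; the pictures are not rectified), "world_to_cam" (4x4, takes a point from world to camera coordinates). Camera axes: x right, y down, z forward; pixel columns grow to the right and rows downward; lengths in m; the calibration is good to about 2 mm. A picture is of the moment at which its call begins: read the wrist's pose just before it. camera_info takes no time and is no camera call; for the wrist camera it gives the pose at the moment of the call.
- ctrl.hand_in(): hands the job in; it is judged then, once.
The state is a dict: "time_s": time; "qpos": joint angles; "joint_vel": joint speeds; "tau": joint torques, N m; "ee_pos": TCP position; "eef_rot": TCP orientation; "force": force on the tool from outside, world axes, zero at the start; "moment": the same for the moment, N m; "grip_width": finger opening in m; "grip_force": force on a finger pad.
Only numpy, scipy, OpenCV 4.12 (cv2) and the standard library are available. Lean on these libraries where they do the work, as an engineer would, in place of code of your own. Each camera call takes 0.05 s, during which the arm holds its last target. There are 200 camera calls.

## Working session

There is one attempt and no reset: what is moved stays moved. The work goes in short steps, Python scripts to look and compute and a tool call to move; the robot and the scene stay as the last step left them, time stands still between calls to the robot, and variables do not carry over. Pictures are saved under pics/ and viewed, at most 10 in all, crops included, and the job is handed in when it is done.

Besides the shell and the picture viewer there is one more tool, called as name(argument=value, ...) on one line, values as JSON. arm_command: Moves the arm, as the interface text tells. Its arguments: {"type":"object","properties":{"plan":{"type":"array"},"squeeze":{"type":"number"}},"required":["plan"]}

```bash
mkdir -p pics; python3 - <<'E'
from station import ctrl,cams
import cv2,numpy as np
o=ctrl.get_obs();print({k:np.round(v,3).tolist() for k,v in o.items()})
for n in("top","scene"):
    p,d=cams.camera(n);i=cams.camera_info(n);cv2.imwrite(f"pics/{n}0.png",p);np.savez(f"{n}0.npz",p=p,d=d,**{k:np.array(v) for k,v in i.items()})
    print(n,i['fx'],i['cx'],i['cy'],i['dist_coeffs'],np.round(i['world_to_cam'],3).tolist())
E
```

```text
{'time_s': 0.0, 'qpos': [1.199, 0.3, 1.522, 0.0, 1.321, -0.067], 'joint_vel': [0.002, -0.001, -0.0, 0.001, -0.001, 0.002], 'tau': [0.0, -53.181, -35.274, 0.071, 0.024, -0.0], 'ee_pos': [0.165, 0.524, 0.205], 'eef_rot': [-3.14, -0.0, 2.837], 'force': [0.119, 0.528, -0.717], 'moment': [-0.021, -0.028, 0.021], 'grip_force': 0.0, 'grip_width': 0.094}
top 466.4619598539776 276.3881438139081 208.9531128539817 [0.03575809 0.         0.         0.         0.        ] [[-0.016, -1.0, -0.005, 0.077], [-0.988, 0.016, -0.152, 0.555], [0.152, 0.003, -0.988, 1.148], [0.0, 0.0, 0.0, 1.0]]
scene 443.55466786531935 277.6579066295537 207.60156485711303 [-0.03699161  0.          0.          0.          0.        ] [[0.683, -0.73, 0.016, -0.356], [-0.293, -0.294, -0.91, 0.262], [0.669, 0.617, -0.415, 0.993], [0.0, 0.0, 0.0, 1.0]]
```

View pics/top0.png

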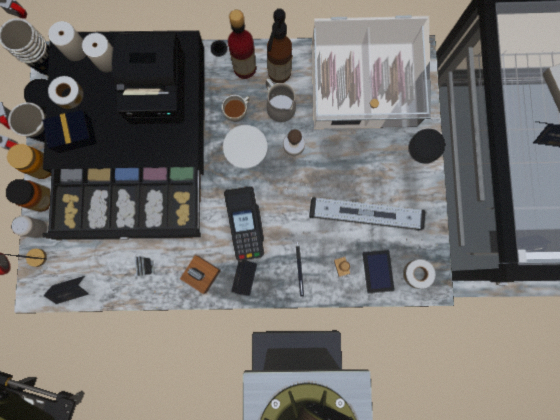

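View pics/scene0.png

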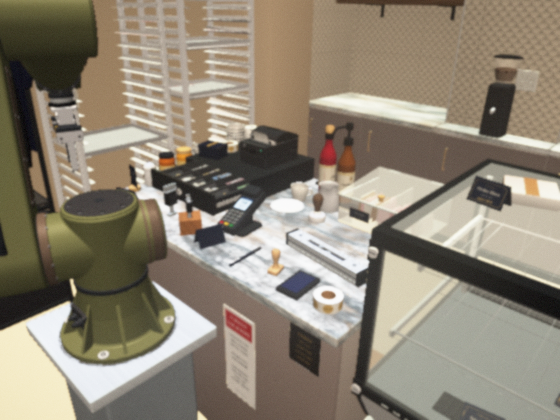

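The top view shows the block with the post at (200,274), a look-alike post at (143,265), the rail running from (310,207) to (424,219), the stamp at (343,267) and the price card at (244,278). The scene view agrees: block (190,220), rail (330,255). Next come coarse positions, then the wrist camera.

```bash
cat > h.py <<'E'
import numpy as np,cv2
from scipy.spatial.transform import Rotation as R
def ray(i,uv):
    K=np.array([[i['fx'],0,i['cx']],[0,i['fy'],i['cy']],[0,0,1]],float)
    q=cv2.undistortPoints(np.array(uv,float).reshape(-1,1,2),K,np.array(i['dist_coeffs'],float)).reshape(-1,2)
    T=np.linalg.inv(np.array(i['world_to_cam']))
    return T[:3,3],np.c_[q,np.ones(len(q))]@T[:3,:3].T
def plane(i,uv,z):
    c,d=ray(i,uv);return c+d*((z-c[2])/d[:,2])[:,None]
def dep(i,uv,d):          # uv + optical-axis depth -> world
    c,r=ray(i,uv);return c+r*np.asarray(d)[:,None]
def cloud(i,d):
    h,w=d.shape;u,v=np.meshgrid(np.arange(w),np.arange(h))
    P=dep(i,np.c_[u.ravel(),v.ravel()],d.ravel()).reshape(h,w,3);P[d==0]=np.nan;return P
def proj(i,X):
    K=np.array([[i['fx'],0,i['cx']],[0,i['fy'],i['cy']],[0,0,1]],float);T=np.array(i['world_to_cam'])
    return cv2.projectPoints(np.array(X,float).reshape(-1,3),cv2.Rodrigues(T[:3,:3])[0],T[:3,3],K,np.array(i['dist_coeffs'],float))[0].reshape(-1,2)
def rel(o,pos,yaw):       # tool-frame shift (mm) and rotvec to reach pos, tool down with yaw (half turn free)
    A=R.from_euler('xyz',o['eef_rot']);best=None
    for k in(0,np.pi,-np.pi):
        v=(A.inv()*R.from_euler('xyz',[np.pi,0,yaw+k])).as_rotvec()
        q6=o['qpos'][5]
        if best is None or np.linalg.norm(v)<np.linalg.norm(best):best=v
    return np.round(A.inv().apply(np.array(pos)-o['ee_pos'])*1000,1),np.round(best,4)
def snap(n,name=None):
    from station import ctrl,cams
    o=ctrl.get_obs();i=cams.camera_info(n);p,d=cams.camera(n)
    if name: cv2.imwrite(f'pics/{name}.png',p)
    np.savez(f'{name or n}.npz',p=p,d=d,**{k:np.array(v) for k,v in i.items()});return o,p,d,i
E
python3 - <<'E'
from h import *
f=np.load('top0.npz');P=cloud(f,f['d'])
for nm,(a,b,c,d),lo,hi in [('block',(175,250,225,300),.045,.056),('posttop',(175,250,225,300),.09,.14),('look',(125,245,160,285),.06,.15),('rail',(300,190,435,235),.03,.05),('card',(228,255,262,300),.02,.07),('stamp',(325,250,360,280),.02,.09)]:
    Q=P[b:d,a:c].reshape(-1,3);Q=Q[(Q[:,2]>lo)&(Q[:,2]<hi)]
    if len(Q)<3: print(nm,len(Q));continue
    r=cv2.minAreaRect((Q[:,:2]*1000).astype(np.float32));print(nm,len(Q),Q.mean(0).round(3),Q[:,2].max().round(3),np.round(r[0],1),np.round(r[1],1),r[2])
from station import ctrl,cams
i=cams.camera_info('wrist');o=ctrl.get_obs()
T=np.array(i['world_to_cam']);A=R.from_euler('xyz',o['eef_rot']).as_matrix()
C=np.linalg.inv(T);print('cam in tool',A.T@(C[:3,3]-o['ee_pos']),'\n',(A.T@C[:3,:3]).round(3),i['fx'],i['cx'],i['cy'])
E
```

```text
block 647 [0.394 0.261 0.05 ] 0.056 [393.9 262.9] [70.4 69.9] 56.68113708496094
posttop 123 [0.394 0.261 0.107] 0.123 [393.8 262.3] [33. 20.] 58.68507385253906
look 249 [0.416 0.392 0.095] 0.115 [416. 393.] [44.9 20.2] 6.530213832855225
rail 2147 [ 0.543 -0.165  0.04 ] 0.048 [ 543.3 -163.2] [289.9  51.6] 82.17343139648438
card 553 [0.395 0.152 0.041] 0.058 [390.8 143.6] [ 64.9 100.8] 86.50691986083984
stamp 87 [ 0.408 -0.097  0.066] 0.073 [408.  -97.4] [22.3 24.5] 86.40033721923828
cam in tool [ 0.07819609  0.00030369 -0.17937746] 
 [[-0.    -0.963 -0.268]
 [ 1.    -0.     0.001]
 [-0.001 -0.268  0.963]] 333.89989652373043 283.74385730767864 205.73146138291364
```

```bash
python3 - <<'E'
from h import *;from station import ctrl
o=ctrl.get_obs();print(rel(o,[.394,.2625,.23],np.radians(58.7)))
E
```

```text
(array([-297.1, -181.1,  -24.9]), array([-9.0000e-04, -8.0000e-04, -1.3294e+00]))
```

arm_command(plan=[[[-297, -181, -25, 0, 0, 1.812, -1], [-297, -181, -25, 0, 0, 1.812, -1], [-297, -181, -25, 0, 0, 1.812, -1], [-297, -181, -25, 0, 0, 1.812, -1], [-297, -181, -25, 0, 0, 1.812, -1], [-297, -181, -25, 0, 0, 1.812, -1], [-297, -181, -25, 0, 0, 1.812, -1], [-297, -181, -25, 0, 0, 1.812, -1], [-297, -181, -25, 0, 0, 1.812, -1], [-297, -181, -25, 0, 0, 1.812, -1], [-297, -181, -25, 0, 0, 1.812, -1], [-297, -181, -25, 0, 0, 1.812, -1]]])

```text
time_s: 1.3
ee_pos: [0.394, 0.2627, 0.2302]
eef_rot: [-3.141, 0.001, 1.03]
force: [0.8, 0.3, -0.3]
grip_width: 0.0937
grip_force: 0.0
```

arm_command(plan=[[[0, 0, 0, 0, 0, 0.03, -1], [0, 0, 0, 0, 0, 0.03, -1]]])

```text
time_s: 1.5
ee_pos: [0.3939, 0.2628, 0.2302]
eef_rot: [-3.141, 0.0, 1.007]
force: [-0.1, -0.5, -0.1]
grip_width: 0.0936
grip_force: 0.0
```

```bash
sed -i 's/for k in(0,np.pi,-np.pi)/for k in(0,)/' h.py; python3 - <<'E'
from h import *
o,p,d,i=snap('wrist','w1');print(o['ee_pos'],o['eef_rot'],o['time_s'],o['qpos'])
P=cloud(i,d)
for lo,hi in[(.04,.06),(.095,.103),(.112,.13)]:
    Q=P.reshape(-1,3);Q=Q[(Q[:,2]>lo)&(Q[:,2]<hi)&(np.hypot(Q[:,0]-.394,Q[:,1]-.2625)<.055)]
    print(lo,len(Q),Q.mean(0).round(4),cv2.minAreaRect((Q[:,:2]*1000).astype(np.float32)))
E
```

```text
[0.39394857 0.26279962 0.23021941] [-3.14136802e+00  4.44850510e-04  1.00650696e+00] 1.5 [ 5.10940349e-01  1.08548393e-01  1.69273124e+00 -1.43075136e-05
  1.34081118e+00  1.07523304e+00]
0.04 3245 [0.3964 0.2682 0.0498] ((393.86077880859375, 264.6278381347656), (70.76953125, 70.14746856689453), 57.1677131652832)
0.095 230 [0.3947 0.2656 0.101 ] ((394.8247375488281, 265.4972229003906), (30.91006851196289, 20.163074493408203), 57.42790985107422)
0.112 196 [0.3941 0.2655 0.1186] ((394.22003173828125, 264.53692626953125), (33.840904235839844, 8.029077529907227), 57.441532135009766)
```

View pics/w1.png

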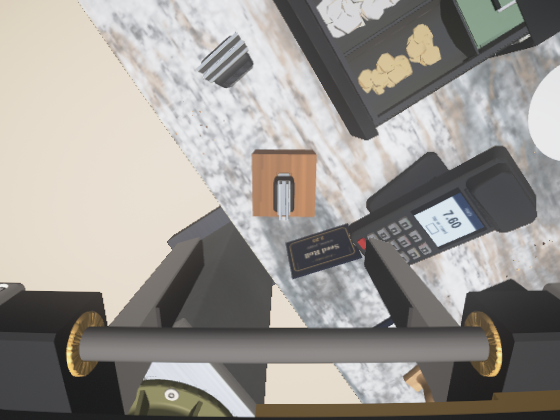

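The wrist view shows the block at (284,183) with the post's clip at (284,190), square to the gripper. The heights match: grip top 101 mm, clip top 118.6 mm.

```bash
python3 - <<'E'
from h import *;from station import ctrl
o=ctrl.get_obs();print(rel(o,[.3945,.265,.067],np.radians(57.4)))
E
```

```text
(array([  2.2,  -0.7, 163.2]), array([-0.0002,  0.0004,  0.0061]))
```

arm_command(plan=[[[2.2, -0.7, 40, 0, 0, 0.006, -0.2], [2.2, -0.7, 80, 0, 0, 0.006, -0.2], [2.2, -0.7, 120, 0, 0, 0.006, -0.2], [2.2, -0.7, 150, 0, 0, 0.006, -0.2], [2.2, -0.7, 163, 0, 0, 0.006, -0.2], [2.2, -0.7, 163, 0, 0, 0.006, -0.2], [2.2, -0.7, 163, 0, 0, 0.006, 1], [2.2, -0.7, 163, 0, 0, 0.006, 1], [2.2, -0.7, 163, 0, 0, 0.006, 1], [2.2, -0.7, 163, 0, 0, 0.006, 1], [2.2, -0.7, 163, 0, 0, 0.006, 1], [2.2, -0.7, 163, 0, 0, 0.006, 1]]], squeeze=30)

```text
time_s: 2.75
ee_pos: [0.3948, 0.2652, 0.0678]
eef_rot: [3.141, -0.001, 1.001]
force: [-1.1, -0.0, 3.7]
grip_width: 0.0197
grip_force: 30.0
```

arm_command(plan=[[[0, 0, 0, 0, 0, 0, 1], [0, 0, 0, 0, 0, 0, 1]]])

```text
time_s: 2.95
ee_pos: [0.3948, 0.2652, 0.0678]
eef_rot: [3.141, -0.001, 1.001]
force: [-0.7, -0.4, 5.6]
grip_width: 0.0198
grip_force: 30.0
```

arm_command(plan=[[[0, 0, -5, 0, 0, 0, 1], [0, 0, -10, 0, 0, 0, 1], [0, 0, -18, 0, 0, 0, 1], [0, 0, -30, 0, 0, 0, 1], [0, 0, -60, 0, 0, 0, 1], [0, 0, -90, 0, 0, 0, 1], [0, 0, -120, 0, 0, 0, 1], [0, 0, -140, 0, 0, 0, 1], [0, 0, -140, 0, 0, 0, 1], [0, 0, -140, 0, 0, 0, 1]]])

```text
time_s: 3.95
ee_pos: [0.3944, 0.265, 0.2072]
eef_rot: [3.142, -0.0, 1.001]
force: [0.1, -0.1, -1.8]
grip_width: 0.0198
grip_force: 30.0
```

```bash
python3 - <<'E'
from h import *;from station import ctrl
o=ctrl.get_obs();print(o['force'],o['ee_pos'],o['qpos'])
# rail yaw ~82.5deg dir; look position above rail middle
print(rel(o,[.543,-.163,.22],np.radians(82.5)))
E
```

```text
[ 0.08068258 -0.07738246 -1.81602916] [0.39442947 0.26497445 0.2071924 ] [ 5.14442801e-01  1.30843748e-01  1.72227062e+00 -3.62987245e-06
  1.28839777e+00  1.08446918e+00]
(array([-280.1,  356. ,  -12.8]), array([ 1.000e-04, -1.000e-04, -4.391e-01]))
```

```bash
python3 - <<'E'
from h import *;from station import ctrl
o=ctrl.get_obs();print(rel(o,[.536,-.2165,.207],np.radians(82.5)))
f=np.load('top0.npz');print(dep(f,[[445,200]],[f['d'][200,445]]))
E
```

```text
(array([-3.289e+02,  3.790e+02,  2.000e-01]), array([ 1.000e-04, -1.000e-04, -4.391e-01]))
[[ 0.57826907 -0.37569671  0.00272976]]
```

arm_command(plan=[[[-25, 30, 0, 0, 0, -0.04, 1], [-55, 63, 0, 0, 0, -0.08, 1], [-85, 98, 0, 0, 0, -0.12, 1], [-115, 133, 0, 0, 0, -0.16, 1], [-145, 168, 0, 0, 0, -0.2, 1], [-175, 203, 0, 0, 0, -0.24, 1], [-205, 238, 0, 0, 0, -0.28, 1], [-235, 273, 0, 0, 0, -0.32, 1], [-265, 308, 0, 0, 0, -0.36, 1], [-295, 340, 0, 0, 0, -0.4, 1], [-318, 366, 0, 0, 0, -0.43, 1], [-329, 379, 0, 0, 0, -0.439, 1]]])

```text
time_s: 5.15
ee_pos: [0.5357, -0.2189, 0.2052]
eef_rot: [-3.139, -0.001, 1.439]
force: [0.5, 0.6, -2.4]
grip_width: 0.0199
grip_force: 30.0
```

arm_command(plan=[[[0, 0, 0, 0, 0, 0, 1], [0, 0, 0, 0, 0, 0, 1], [0, 0, 0, 0, 0, 0, 1]]])

```text
time_s: 5.45
ee_pos: [0.5359, -0.2154, 0.2069]
eef_rot: [-3.141, -0.0, 1.44]
force: [-1.1, -0.0, -1.4]
grip_width: 0.0194
grip_force: 30.0
```

```bash
python3 - <<'E'
from h import *
o,p,d,i=snap('wrist','w2');print(o['ee_pos'],o['eef_rot'],o['time_s'],o['qpos'],o['force'])
P=cloud(i,d)
A=R.from_euler('xyz',o['eef_rot'])
L=A.inv().apply(P.reshape(-1,3)-o['ee_pos']).reshape(P.shape)*1000
g=lambda m:cv2.minAreaRect(P[m][:,:2].astype(np.float32)*1000)
m=(P[...,2]>.0375)&(P[...,2]<.0425)&(abs(P[...,0]-.543)<.06);print('rail',m.sum(),P[m].mean(0),g(m))
np.save('L2.npy',L)
# held post: tool frame points near the axis
m=(np.hypot(L[...,0],L[...,1])<25)&(L[...,2]>-45)&(L[...,2]<40);Q=L[m]
v,u=np.where(m);print(len(Q),u.min(),u.max(),v.min(),v.max());
for a in range(-45,40,6):
    q=Q[(Q[:,2]>=a)&(Q[:,2]<a+6)]
    if len(q): print(a,len(q),q.min(0).round(1),q.max(0).round(1))
E
```

```text
[ 0.53591584 -0.21540444  0.20693721] [-3.14067052e+00 -4.03689967e-04  1.44040222e+00] 5.45 [-4.45630850e-01  3.61049002e-01  1.43654889e+00  1.00448243e-04
  1.34499662e+00 -3.15259470e-01] [-1.12152496 -0.03712647 -1.38971062]
rail 8684 [ 0.54615954 -0.13267587  0.04006668] ((543.2890014648438, -152.89093017578125), (238.64588928222656, 48.350677490234375), 82.26757049560547)
4587 234 333 220 317
-45 456 [ -8.  -22.3 -45. ] [ 16.5  21.9 -39. ]
-39 1843 [-18.2 -22.1 -39. ] [ 16.4  21.8 -33. ]
-33 618 [-15.5 -22.2 -33. ] [ 14.6  21.8 -27. ]
-27 405 [  8.1 -22.2 -27. ] [ 14.6  21.9 -21. ]
-21 375 [  8.4 -22.2 -21. ] [ 14.4  21.8 -15. ]
-15 330 [  8.3 -22.  -15. ] [14.3 21.6 -9. ]
-9 254 [  8.2 -20.3  -9. ] [14.3 21.4 -3. ]
-3 68 [  8.3 -16.3  -3. ] [14.2 14.2  0.6]
21 236 [ 4.9 -6.4 22.4] [12.2  5.9 26.6]
27 2 [11.2 -5.8 28. ] [11.3  5.9 28.2]
```

View pics/w2.png

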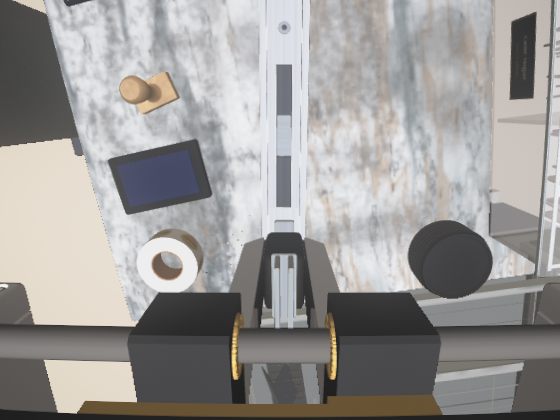

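The wrist view shows the rail running up the image at column 284. The slot's far end is near row 65, there is a lighter patch at rows 115–155, and the held post is centred at (284,270). Next I measure the slot line.

```bash
python3 - <<'E'
from h import *
f=np.load('w2.npz');p=f['p'];g=cv2.cvtColor(p,cv2.COLOR_BGR2GRAY).astype(int);P=cloud(f,f['d'])
c0,e=None,np.radians(82.27)
ey=np.array([np.cos(e),np.sin(e)]);ex=np.array([np.sin(e),-np.cos(e)])
print('col profile row 85',g[85,255:315].tolist());print('row135',g[135,255:315].tolist())
print('rows col284',g[20:235:3,284].tolist())
C=np.array([.5433,-.1632])
for r in range(50,220,6):
    q=P[r,284]; s=(q[:2]-C); print(r,'y%.1f z%.1f g%d'%(s@ey*1000,q[2]*1000,g[r,284]),end=' | ')
print()
# slot edges: strongest gradients either side of column 284
for r in list(range(70,112,6))+list(range(160,205,6)):
    G=cv2.GaussianBlur(g[r:r+1].astype(np.float32),(3,1),0)[0];dg=np.gradient(G)
    a=266+np.argmin(dg[266:284]);b=284+np.argmax(dg[284:303])
    sub=lambda k:k+0.5*(abs(dg[k+1])-abs(dg[k-1]))/(2*abs(dg[k])-abs(dg[k+1])-abs(dg[k-1])+1e-9)
    X=plane(f,[[sub(a),r],[sub(b),r]],.04)[:,:2];s=(X-C)*1000;print(r,a,b,(s@ex).round(1),(s@ey).round(1),np.round((s@ex).mean(),2))
t=np.load('top0.npz');Q=cloud(t,t['d'])[190:235,295:440].reshape(-1,3);Q=Q[(Q[:,2]>.034)&(Q[:,2]<.046)];s=(Q[:,:2]-C)*1000
print('top rail ext',np.percentile(s@ey,[0,.5,99.5,100]),np.percentile(s@ex,[0,1,99,100]))
E
```

```text
col profile row 85 [219, 218, 219, 221, 217, 220, 225, 228, 230, 230, 229, 199, 213, 225, 223, 221, 224, 225, 225, 225, 231, 171, 116, 117, 117, 118, 118, 116, 114, 113, 114, 115, 115, 116, 116, 117, 105, 214, 224, 223, 220, 223, 225, 225, 224, 224, 185, 220, 226, 229, 229, 229, 229, 170, 196, 196, 192, 195, 197, 193]
row135 [235, 234, 233, 233, 232, 233, 229, 229, 230, 230, 230, 234, 234, 229, 225, 223, 224, 225, 225, 225, 231, 190, 190, 199, 198, 198, 198, 199, 199, 198, 198, 198, 198, 198, 198, 198, 195, 222, 227, 224, 224, 225, 224, 225, 225, 174, 218, 227, 229, 230, 229, 229, 183, 199, 213, 217, 223, 229, 225, 218]
rows col284 [218, 188, 112, 132, 194, 221, 221, 221, 221, 221, 221, 221, 221, 221, 221, 112, 113, 113, 113, 113, 113, 113, 113, 113, 114, 114, 114, 114, 114, 114, 113, 114, 198, 198, 196, 196, 197, 200, 198, 198, 202, 200, 201, 198, 200, 178, 115, 115, 115, 115, 115, 115, 116, 115, 115, 115, 115, 114, 115, 114, 114, 114, 124, 227, 227, 226, 226, 152, 192, 192, 192, 68]
50 y85.4 z38.6 g221 | 56 y79.6 z41.3 g221 | 62 y74.4 z39.7 g221 | 68 y69.6 z34.1 g113 | 74 y63.9 z34
[... 629 characters left out ...]
6] [61.4 61.5] -1.03
82 276 292 [-8.7  6.7] [55.8 55.9] -1.0
88 276 292 [-8.6  6.8] [50.2 50.2] -0.93
94 276 292 [-8.7  6.8] [44.5 44.6] -0.91
100 276 292 [-8.7  6.9] [38.8 38.9] -0.9
106 276 292 [-8.7  6.9] [33.  33.1] -0.88
160 276 291 [-8.9  6.5] [-21.  -20.9] -1.18
166 276 291 [-9.   6.4] [-27.2 -27.2] -1.29
172 276 291 [-9.   6.5] [-33.5 -33.5] -1.25
178 276 291 [-9.   6.5] [-39.9 -39.8] -1.23
184 276 291 [-9.   6.7] [-46.4 -46.3] -1.16
190 276 291 [-9.   6.7] [-52.9 -52.8] -1.13
196 276 291 [-9.   6.9] [-59.4 -59.3] -1.08
202 276 291 [-9.   6.9] [-66. -66.] -1.05
top rail ext [-144.95181868 -142.68401409  143.61009612  144.97943706] [-26.0201239  -23.97262078  24.41773996  25.61533267]
```

Everything checks against the text: lips z 40, runway 34, spring plate 28 (y ≈ −17..+14), lug top 42. The slot centre is about −1 mm off the coarse centre line.

```bash
cat >> h.py <<'E'
E_=np.radians(82.3);EY=np.array([np.cos(E_),np.sin(E_),0]);EX=np.array([np.sin(E_),-np.cos(E_),0]);C0=np.array([.5433,-.1632,0])-.0009*EX
def railtgt(x,y,z): return C0+EX*x+EY*y+np.array([0,0,z])
def inrail(o): 
    s=np.array(o['ee_pos'])-C0;return np.round([s@EX*1e3,s@EY*1e3,s[2]*1e3,np.degrees(o['eef_rot'][2])],2)
E
python3 - <<'E'
from h import *;from station import ctrl
o=ctrl.get_obs();print(inrail(o),rel(o,railtgt(0,-.0534,.076),E_))
E
```

```text
[  0.69 -52.72 207.24  82.54] (array([ -0.7,  -0.6, 131.2]), array([-0.0004, -0.0002,  0.0042]))
```

arm_command(plan=[[[-0.7, -0.6, 20, 0, 0, 0.004, 1], [-0.7, -0.6, 50, 0, 0, 0.004, 1], [-0.7, -0.6, 80, 0, 0, 0.004, 1], [-0.7, -0.6, 105, 0, 0, 0.004, 1], [-0.7, -0.6, 120, 0, 0, 0.004, 1], [-0.7, -0.6, 126, 0, 0, 0.004, 1], [-0.7, -0.6, 129, 0, 0, 0.004, 1], [-0.7, -0.6, 131, 0, 0, 0.004, 1], [-0.7, -0.6, 131, 0, 0, 0.004, 1], [-0.7, -0.6, 131, 0, 0, 0.004, 1], [-0.7, -0.6, 131, 0, 0, 0.004, 1]]])

```text
time_s: 6.6
ee_pos: [0.5357, -0.2171, 0.077]
eef_rot: [3.141, 0.0, 1.436]
force: [0.3, 0.0, -1.5]
grip_width: 0.02
grip_force: 30.0
```

```bash
python3 - <<'E'
from h import *
o,p,d,i=snap('wrist','w3');print(inrail(o),o['force'],o['eef_rot'])
cv2.imwrite('pics/w3c.png',cv2.resize(p[60:330,200:370],None,fx=2.2,fy=2.2))
E
```

```text
[  0.59 -54.48  76.97  82.26] [ 0.34004002  0.00209289 -1.51079699] [3.14080829e+00 2.53819187e-04 1.43576781e+00]
```

View pics/w3c.png

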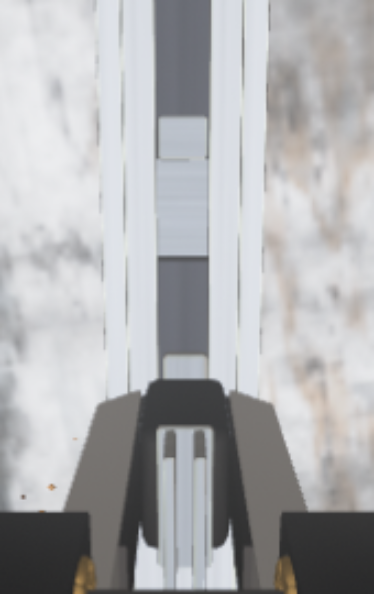

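The crop shows the foot's end at columns 163–208 against a slot at 157–210, so it is aligned to within about 0.6 mm. The seat (rows 160–255) and the lug (115–160) are also visible. I correct by 0.6 mm and insert.

arm_command(plan=[[[1, -0.6, 0, 0, 0, 0, 1], [1, -0.6, 2, 0, 0, 0, 1], [1, -0.6, 4, 0, 0, 0, 1], [1, -0.6, 6, 0, 0, 0, 1], [1, -0.6, 8, 0, 0, 0, 1], [1, -0.6, 9, 0, 0, 0, 1], [1, -0.6, 9, 0, 0, 0, 1], [1, -0.6, 9, 0, 0, 0, 1]]])

```text
time_s: 7.45
ee_pos: [0.535, -0.216, 0.0675]
eef_rot: [3.142, -0.0, 1.436]
force: [0.7, -1.1, -0.5]
grip_width: 0.0195
grip_force: 30.0
```

```bash
python3 - <<'E'
from h import *
from station import ctrl
o=ctrl.get_obs();print(inrail(o),o['force'],o['moment'],o['eef_rot'])
E
```

```text
[ -0.2  -53.42  67.47  82.26] [ 0.72937437 -1.06679501 -0.47847629] [-0.03878448  0.08095892  0.00814997] [ 3.14158074e+00 -7.94282083e-06  1.43574568e+00]
```

arm_command(plan=[[[3, 0, 0, 0, 0, 0, 1], [8, 0, 0, 0, 0, 0, 1], [13, 0, 0, 0, 0, 0, 1], [18, 0, 0, 0, 0, 0, 1], [23, 0, 0, 0, 0, 0, 1], [28, 0, 0, 0, 0, 0, 1], [33, 0, 0, 0, 0, 0, 1], [38, 0, 0, 0, 0, 0, 1], [42, 0, 0, 0, 0, 0, 1], [45, 0, 0, 0, 0, 0, 1], [45, 0, 0, 0, 0, 0, 1], [45, 0, 0, 0, 0, 0, 1]]])

```text
time_s: 8.65
ee_pos: [0.5411, -0.1714, 0.0675]
eef_rot: [3.142, 0.0, 1.436]
force: [0.0, -0.4, -1.1]
grip_width: 0.0201
grip_force: 30.0
```

```bash
python3 - <<'E'
from h import *
from station import ctrl
o=ctrl.get_obs();print(inrail(o),o['force']@EX,o['force']@EY,o['force'][2],o['moment'],o['eef_rot'])
E
```

```text
[-0.18 -8.43 67.47 82.27] 0.0986418611848377 -0.3786450133509775 -1.1337105052294416 [-0.07371915  0.09278184 -0.0619795 ] [3.14155364e+00 5.27791405e-05 1.43582831e+00]
```

Free so far. Now slow steps to the lug.

arm_command(plan=[[[1, 0, 0, 0, 0, 0, 1], [2, 0, 0, 0, 0, 0, 1], [3, 0, 0, 0, 0, 0, 1], [4, 0, 0, 0, 0, 0, 1], [5, 0, 0, 0, 0, 0, 1], [6, 0, 0, 0, 0, 0, 1], [7, 0, 0, 0, 0, 0, 1], [7.5, 0, 0, 0, 0, 0, 1], [7.5, 0, 0, 0, 0, 0, 1]]])

```text
time_s: 9.55
ee_pos: [0.5421, -0.1639, 0.0675]
eef_rot: [3.142, 0.0, 1.436]
force: [-1.1, -0.2, -1.4]
grip_width: 0.0195
grip_force: 30.0
```

arm_command(plan=[[[0.5, 0, 0, 0, 0, 0, 1], [1, 0, 0, 0, 0, 0, 1], [1, 0, 0, 0, 0, 0, 1]]])

```text
time_s: 9.85
ee_pos: [0.5423, -0.1629, 0.0675]
eef_rot: [3.142, -0.0, 1.436]
force: [0.2, -0.0, -0.8]
grip_width: 0.0195
grip_force: 30.0
```

arm_command(plan=[[[0.5, 0, 0, 0, 0, 0, 1], [1, 0, 0, 0, 0, 0, 1], [1, 0, 0, 0, 0, 0, 1]]])

```text
time_s: 10.15
ee_pos: [0.5424, -0.1621, 0.0675]
eef_rot: [3.142, 0.0, 1.436]
force: [0.2, -2.0, -1.8]
grip_width: 0.0197
grip_force: 30.0
```

arm_command(plan=[[[0.5, 0, 0, 0, 0, 0, 1], [0.5, 0, 0, 0, 0, 0, 1], [0.5, 0, 0, 0, 0, 0, 1]]])

```text
time_s: 10.45
ee_pos: [0.5424, -0.162, 0.0675]
eef_rot: [3.141, 0.001, 1.436]
force: [-0.2, -5.0, -1.8]
grip_width: 0.0199
grip_force: 30.0
```

```bash
python3 - <<'E'
from h import *
from station import ctrl
o=ctrl.get_obs();print(inrail(o),o['force']@EX,o['force']@EY,o['force'][2],o['moment'],o['eef_rot'])
E
```

```text
[-0.18  1.05 67.5  82.26] 0.42808651851847523 -4.968995860751293 -1.7976963926539051 [-1.21203435  0.2718628  -0.01390705] [3.14143966e+00 9.13974648e-04 1.43566678e+00]
```

Contact with the lug at TCP rail y ≈ +1.0 (the camera predicted +1.3). I back off 2.5 mm to −1.5 and press down in steps.

arm_command(plan=[[[-1.5, 0, 0, 0, 0, 0, 1], [-3.1, 0, 0, 0, 0, 0, 1], [-3.1, 0, 2, 0, 0, 0, 1], [-3.1, 0, 4, 0, 0, 0, 1], [-3.1, 0, 6, 0, 0, 0, 1], [-3.1, 0, 8, 0, 0, 0, 1], [-3.1, 0, 9, 0, 0, 0, 1], [-3.1, 0, 10, 0, 0, 0, 1], [-3.1, 0, 11, 0, 0, 0, 1], [-3.1, 0, 11, 0, 0, 0, 1]]], squeeze=45)

```text
time_s: 11.45
ee_pos: [0.542, -0.1645, 0.0567]
eef_rot: [3.142, -0.0, 1.436]
force: [-3.7, 1.6, 6.5]
grip_width: 0.0197
grip_force: 45.0
```

```bash
python3 - <<'E'
from h import *
from station import ctrl
o=ctrl.get_obs();print(inrail(o),o['force']@EX,o['force']@EY,o['force'][2],o['moment'],o['eef_rot'])
E
```

```text
[-0.19 -1.43 56.66 82.27] -3.923934016247498 1.0815442353541886 6.487828110988779 [ 0.27462244  0.68339951 -0.03087326] [ 3.14151315e+00 -4.01407009e-05  1.43583728e+00]
```

arm_command(plan=[[[0, -0.4, 0, 0, 0, 0, 1], [0, -0.4, 1.5, 0, 0, 0, 1], [0, -0.4, 3, 0, 0, 0, 1], [0, -0.4, 4.5, 0, 0, 0, 1], [0, -0.4, 6, 0, 0, 0, 1], [0, -0.4, 7, 0, 0, 0, 1], [0, -0.4, 7, 0, 0, 0, 1], [0, -0.4, 7, 0, 0, 0, 1]]])

```text
time_s: 12.25
ee_pos: [0.542, -0.1645, 0.0504]
eef_rot: [3.14, 0.0, 1.436]
force: [-3.6, 1.8, 10.4]
grip_width: 0.0195
grip_force: 45.0
```

```bash
python3 - <<'E'
from h import *
from station import ctrl
o=ctrl.get_obs();print(inrail(o),o['force']@EX,o['force']@EY,o['force'][2],o['moment'],o['eef_rot'],o['qpos'])
E
```

```text
[-0.18 -1.48 50.37 82.27] -3.761055733005083 1.2870989058414106 10.410129567791648 [0.41709416 0.83143074 0.00097941] [3.14036864e+00 1.11484332e-04 1.43580434e+00] [-3.59421248e-01  5.08014474e-01  1.61849991e+00  1.92861694e-04
  1.01386014e+00 -2.24531172e-01]
```

Down by about 9 mm at 10.4 N plus the post's weight, so the underside is near 19 mm. Now the quarter turn.

arm_command(plan=[[[0, 0.1, 0, 0, 0, 0.1, 1], [-0.1, 0.2, 0, 0, 0, 0.2, 1], [-0.1, 0.2, 0, 0, 0, 0.3, 1], [-0.1, 0.3, 0, 0, 0, 0.4, 1], [-0.1, 0.3, 0, 0, 0, 0.5, 1], [-0.2, 0.4, 0, 0, 0, 0.6, 1], [-0.2, 0.4, 0, 0, 0, 0.7, 1], [-0.2, 0.4, 0, 0, 0, 0.785, 1], [-0.2, 0.4, 0, 0, 0, 0.785, 1]]])

```text
time_s: 13.15
ee_pos: [0.5432, -0.1652, 0.0508]
eef_rot: [3.139, -0.002, 0.648]
force: [0.6, -1.1, 10.4]
grip_width: 0.0195
grip_force: 45.0
```

```bash
python3 - <<'E'
from h import *
from station import ctrl
o=ctrl.get_obs();print(inrail(o),o['force']@EX,o['force']@EY,o['force'][2],o['moment'],o['eef_rot'],o['grip_width'])
E
```

```text
[ 1.02 -2.02 50.81 37.11] 0.7401000616429378 -1.0069542475334397 10.387125245130706 [-0.19232134  0.10687145 -0.06377387] [ 3.13853806e+00 -1.80854808e-03  6.47755235e-01] 0.019519214934456495
```

arm_command(plan=[[[-0.1, -0.1, 0, 0, 0, 0.1, 1], [-0.2, -0.2, 0, 0, 0, 0.2, 1], [-0.3, -0.3, 0, 0, 0, 0.3, 1], [-0.3, -0.3, 0, 0, 0, 0.4, 1], [-0.3, -0.3, 0, 0, 0, 0.5, 1], [-0.3, -0.3, 0, 0, 0, 0.6, 1], [-0.3, -0.3, 0, 0, 0, 0.7, 1], [-0.3, -0.3, 0, 0, 0, 0.782, 1], [-0.3, -0.3, 0, 0, 0, 0.782, 1], [-0.3, -0.3, 0, 0, 0, 0.782, 1]]])

```text
time_s: 14.15
ee_pos: [0.5427, -0.1652, 0.0508]
eef_rot: [3.141, -0.003, -0.131]
force: [0.1, -0.1, 10.9]
grip_width: 0.0198
grip_force: 45.0
```

```bash
python3 - <<'E'
from h import *
from station import ctrl
o=ctrl.get_obs();print(inrail(o),o['force']@EX,o['force']@EY,o['force'][2],o['moment'],o['eef_rot'],o['grip_width'])
E
```

```text
[ 0.57 -2.02 50.78 -7.53] 0.06382566311458297 -0.05595167093053534 10.946162936407987 [-0.05578297  0.18091128 -0.03949253] [ 3.1407441  -0.00332718 -0.13144458] 0.01982336837144548
```

arm_command(plan=[[[0, 0, -1, 0, 0, 0, 1], [0, 0, -2, 0, 0, 0, 1], [0, 0, -3, 0, 0, 0, 1], [0, 0, -4, 0, 0, 0, 1], [0, 0, -5, 0, 0, 0, 1], [0, 0, -5, 0, 0, 0, 1], [0, 0, -5, 0, 0, 0, 1]]])

```text
time_s: 14.85
ee_pos: [0.5426, -0.1652, 0.0555]
eef_rot: [3.141, -0.003, -0.131]
force: [0.7, -0.9, 6.0]
grip_width: 0.0195
grip_force: 45.0
```

```bash
python3 - <<'E'
from h import *
from station import ctrl
o=ctrl.get_obs();print(inrail(o),o['force']@EX,o['force']@EY,o['force'][2],o['moment'],o['eef_rot'],o['grip_width'])
E
```

```text
[ 0.49 -2.03 55.5  -7.52] 0.8327048791225755 -0.818021723941819 6.026911868722112 [-0.14721921 -0.18566616 -0.01040174] [ 3.14075168 -0.00317945 -0.1312159 ] 0.01951159685260747
```

arm_command(plan=[[[0, 0, 0, 0, 0, 0, 0.2], [0, 0, 0, 0, 0, 0, 0.2], [0, 0, 0, 0, 0, 0, 0.2], [0, 0, 0, 0, 0, 0, 0.2], [0, 0, 0, 0, 0, 0, 0.2], [0, 0, -15, 0, 0, 0, 0.2], [0, 0, -45, 0, 0, 0, 0.2], [0, 0, -85, 0, 0, 0, 0.2], [0, 0, -125, 0, 0, 0, 0.2], [0, 0, -145, 0, 0, 0, 0.2], [0, 0, -150, 0, 0, 0, 0.2], [0, 0, -150, 0, 0, 0, 0.2]]])

```text
time_s: 16.05
ee_pos: [0.5416, -0.1647, 0.205]
eef_rot: [3.141, -0.001, -0.131]
force: [0.0, -0.4, -0.7]
grip_width: 0.0376
grip_force: 0.0
```

```bash
python3 - <<'E'
from h import *
o,p,d,i=snap('wrist','w4');print(inrail(o),o['force'],o['grip_width'],o['time_s'])
P=cloud(i,d);s=P-C0
a=s@EX*1e3;b=s@EY*1e3
near=(np.hypot(a,b+2)<26)
for lo,hi in[(.084,.095),(.1,.115)]:
    m=near&(P[...,2]>lo)&(P[...,2]<hi)
    if m.sum()>5: print(lo,m.sum(),np.percentile(P[m][:,2],[5,50,95]),cv2.minAreaRect(np.c_[a[m],b[m]].astype(np.float32)))
cv2.imwrite('pics/w4c.png',p[80:330,150:420])
E
```

```text
[ -0.61  -1.7  205.    -7.52] [ 0.03287038 -0.37241484 -0.70124011] 0.03762617203093997 16.05
0.084 406 [0.08784514 0.09186036 0.09486828] ((-0.841557502746582, -1.2672014236450195), (20.25028419494629, 33.50531005859375), 89.5127944946289)
0.1 236 [0.10563219 0.10887527 0.10991022] ((-0.7342300415039062, -0.8160355091094971), (33.53169250488281, 7.837256908416748), 0.2038147747516632)
```

View pics/w4c.png

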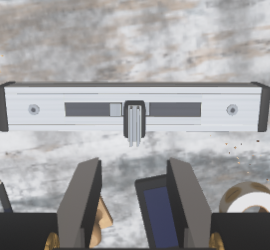

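The post stands upright beside the lug at crop (134,120). Clip top 109 mm and grip top 92 mm put the underside at 26 mm, and it is crosswise to within 0.5°. The gripper is clear, so I hand in.

```bash
python3 -c "
from station import ctrl
print(ctrl.hand_in())"
```

```text
the job is handed in; nothing more can be done
None
```

The post is locked upright in the rail seat, crosswise to the rail with its underside at 26 mm, the gripper is clear, and the job was handed in at about 16 s; no verdict was returned.

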